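Load the press feed lane and click the feed slide home

TASK

Push the loose brass slug and then the loose aluminium slug, one at a time and standing upright on the deck all the way, through the open mouth into the lane between the guide rails, so that they stand in single file behind the slug that is already there. Then take the feed slide by its black tab and slide it up behind the row until its ball clicks into the detent notch, without running past the notch, and finish still gripping the tab with the slide held in the notch. Leave the blue gauge, the oil bottle and the screwdriver alone.

Things in the scene. Friction and masses are not known exactly. Their poses are not given: they have to be found in the camera images.
- deck: Grey feed deck: a fixed plate 290 mm (its x) by 520 mm (its y), oiled and slippery (friction about 0.25 under the slugs), its top 12 mm above the table. Origin at table level; the plate spans x -145..145, y -250..270 mm. +y is the feed direction, +x points roughly away from the robot. Deck coordinates elsewhere are in this frame, in mm. The feed slide's rail, 20 wide and 20 high, runs along x = 85 from y -230 to 230.
- lane_mouth (a point): Start of the lane, on the deck top (deck x 20, y 0, z 12), axes as the deck's. The lane is the strip deck x -3..43 (46 wide, centre line x = 20) between two steel guide rails, 12 thick and 22 high above the deck. The far guide runs from y -170 to 200, so for y below -42 the strip is open to the robot's side. A slug is in the lane once its centre is past this point in +y.
- near_guide_end (a point): Top of the near guide (deck x -15..-3) at its end, y 0, 34 mm above the table. It runs on from here to y 200. A flared lead-in of the same height goes from here outward to about deck x -34, y -42.
- die_entry (a point): Far end of the lane, on the deck top at deck x 20, y 200, where it runs into the yellow die housing (y 200..270, deck x -98..82, roof 77 mm above the deck). Slugs never need to get that far.
- slug_brass: Loose brass-coloured slug: upright cylinder 40 mm in diameter, 56 mm high, 0.14 to 0.28 kg, black disc on its top. Origin at the centre of its underside. Starts standing on the deck on the robot's side of the lane, either near the mouth (deck x -110..-70, y -165..-115) or beside the near guide (x -110..-70, y 0..60); the loose aluminium slug has the other place.
- slug_alu: Loose aluminium slug, same size, mass and origin as the brass one; starts at the other of the two places.
- slug_lead: Aluminium slug of the same size, already standing loose in the lane (deck x 20, y 125..150). It stays in the lane; the others may push it along.
- grip_tab (a point): Middle of the top, 89 mm above the table, of the black upright tab by which the feed slide is gripped: 22 mm (deck x) by 20 mm (deck y), 42 mm high, its underside 47 mm above the table. It stands at deck x 85; axes as the deck's.
- feed_slide: Yellow feed slide on its rail, 44 mm long (deck y), 36 mm wide, top 47 mm above the table. Origin on the deck top under the tab's centre (deck x 85); axes as the deck's. It slides only along deck y: the tab's centre starts at y -170 to -140 and can travel to y 70. Sliding takes 1 to 2 N, plus about 0.5 N for each slug pushed. It stays where it is left.
- pad_front (a point): Middle of the front (+y) face of the slide's dark pusher pad, which stands in the lane, 38 mm wide, from 4 to 44 mm above the deck; 20 mm ahead (+y) of the tab's centre.
- slide_ball (a point): Lowest point of the spring-loaded steel ball, 12 mm in diameter, under the slide's nose; 34 mm in deck +x from the tab's centre and level with it in deck y.
- notch (a point): Middle of the detent notch between two round steel ridges, crests 16 mm apart along deck y, on a yellow strip fixed at deck x 119, anywhere from y -20 to 35. Moving +y, resistance to the slide rises by 5 to 10 N from about 17 mm before the notch, drops at the first crest 8 mm before it, then the ball draws the slide in. In the notch slide_ball and notch agree in deck y; past it comes the second crest.
- gauge: Bystander: blue turned setting gauge, 34 mm in diameter, 45 mm high, standing on the deck near its +y end on the robot's side.
- oil: Bystander: white oil bottle with red cap, 54 mm in diameter, 120 mm high, on the table left of the deck.
- driver: Bystander: screwdriver 170 mm long lying on the table right of the deck.

How it is judged:
By the outcome, as a careful person would: the job done as asked, in the order asked, and still so for the second after the job is handed in, while the arm keeps its last pose, push and grip.
It also fails if it takes over 72 s, if anything falls off the work surface, if the arm or the gripper's body presses on something with over 40 N, if the wrist force passes 120 N, or if a joint passes its speed limit or range.

ROBOT

A 6-joint arm with a two-finger parallel gripper is mounted at the origin on the work surface. World frame = base frame: x ahead of the robot, y to its left, z up, the work surface at z = 0. Lengths are in m, angles in rad, forces in N, time in s.
With the tool pointing down it reaches from about 0.35 to 0.775 m from the base axis. Payload 5.5 kg.
Tool frame: the origin (TCP) lies at the very end of the fingers, on their centre line; the grasp point (between the pads) lies 19 mm behind it; x points along the fingers, y is the direction in which the jaws open and shut, and the axes are right-handed (so a half turn about x gives the same grasp; the last joint's range is limited). The gripper opens to 85 mm and grips with 20 to 120 N. Pads are 22 mm wide; open, the fingers measure 114 mm over their backs; the gripper's body (76 mm by 85 mm) begins 54 mm behind the grasp point. The pads swing forward as they close: fully open they stand 13 mm farther back than shut.
Start: joints at [-1.474, 0.313, 0.046, 1.304, 0, 1.431], TCP at [0.135, -0.559, 0.231] pointing down, gripper open.
Joint ranges: [-2.76, 2.76], [-0.86, 1.69], [-1.03, 1.26], [-2.2, 2.34], [-1.47, 1.5], [-3.14, 3.14]. Speed limits (rad/s): [2.57, 2.57, 3.14, 3.14, 3.14, 3.14].

INTERFACE

Orientations are given as a unit quaternion [w, x, y, z].
In Python, from workcell import env gives the robot as it stands.
- The arm moves only by the tool servo_tool, never from a script. Its argument "increments" is a list of rows, each an object with "offset": the shift along the tool's x, y, z in cm, a list of three; "yaw": the turn about the tool's x in degrees. In form: [{"offset": [x, y, z], "yaw": yaw}, ...]. A call has exactly 8 rows; each row is the pose to reach, as a shift and turn from the pose commanded when the call began, along the tool's axes at that moment; what a row does not reach only later rows make up. A row lasts 1/10 s, in which the tool goes at most 50 mm and 8.59 degrees, less where a joint would pass 70% of its speed; a pose out of reach is approached as far as the arm can. A call with a gripper value outside its range is refused whole. "claw" is the opening, from 0 (shut) to 1 (fully open), set as the call begins (left out, the last holds). The fingers move at their own pace and stop on an object; "force" is the grip in N (left out, the last holds). Time passes only in rows, so rows that repeat a pose let the fingers close, or fill a call up. It gives the time, the measured TCP pose, the force and the opening at its end, in the units of the state.
- env.get_state(): the state, without advancing time (a new reading comes with each control period).
- env.read_camera(name): name is "side" or "top" or "wrist"; returns (picture, depth): 420x560x3 uint8, red, green, blue; 420x560 float32, m along the optical axis (not along the pixel's ray), 0 where there is no reading.
- env.camera_model(name): a dict with "vertical_fov" (degrees; the focal length in pixels is half the picture's height over the tangent of half this angle, whatever the lens; pixels are square), "cx", "cy" (the principal point, pixels), "D" ([k1, k2, p1, p2, k3] as OpenCV has them; the pictures are not rectified), "world_from_camera" (4x4, takes a point from camera to world coordinates). Camera axes: x right, y up, looking along -z (the intrinsics and any distortion apply to the point x, -y, -z); pixel columns grow to the right and rows downward; lengths in m; the calibration is good to about 2 mm. A picture is of the moment at which its call begins: read the wrist's pose just before it. camera_model takes no time and is no camera call; for the wrist camera it gives the pose at the moment of the call.
- env.hand_in(): hands the job in, once; it reports no verdict.
The state is a dict: "clock": time; "joint_pos": joint angles; "qvel": joint speeds; "tau": joint torques, N m; "tcp_pos": TCP position; "orientation": TCP orientation; "wrist_force": force on the tool from outside, world axes, zero at the start; "ft_torque": the same for the moment, N m; "finger_gap": finger opening in m.
Only numpy, scipy, OpenCV 4.12 (cv2) and the standard library are available. Lean on these libraries where they do the work, as an engineer would, in place of code of your own. Each camera call takes 0.05 s, during which the arm holds its last target.

## Working session

There is one attempt and no reset: what is moved stays moved. The work goes in short steps, Python scripts to look and compute and a tool call to move; the robot and the scene stay as the last step left them, time stands still between calls to the robot, and variables do not carry over. Pictures are saved under pics/ and viewed, and the job is handed in when it is done.

Besides the shell and the picture viewer there is one more tool, called after ">>>" in YAML: its name, and indented under it one key for each argument. servo_tool: Moves the arm, as the interface text tells. Its arguments: {"type":"object","properties":{"increments":{"type":"array","items":{"type":"object","properties":{"offset":{"type":"array","items":{"type":"number"}},"yaw":{"type":"number"}}}},"claw":{"type":"number"},"force":{"type":"number"}},"required":["increments"]}

```bash
ls; mkdir -p pics; cat > h.py <<'E'
import numpy as np, cv2
from workcell import env
def snap(n,fn):
    m=env.camera_model(n); p,d=env.read_camera(n)
    cv2.imwrite('pics/'+fn+'.png',p[:,:,::-1]); np.savez('pics/'+fn+'.npz',p=p,d=d,T=np.array(m['world_from_camera']),f=210/np.tan(np.radians(m['vertical_fov'])/2),cx=m['cx'],cy=m['cy'],D=np.array(m['D'],float))
    return load(fn)
def load(fn): return dict(np.load('pics/'+fn+'.npz'))
def rays(c,uv):
    K=np.array([[c['f'],0,c['cx']],[0,c['f'],c['cy']],[0,0,1]],float)
    q=cv2.undistortPoints(np.array(uv,float).reshape(-1,1,2),K,c['D'].ravel()).reshape(-1,2)
    return np.c_[q[:,0],-q[:,1],-np.ones(len(q))]
def plane(c,uv,z):
    T=c['T'];d=rays(c,uv)@T[:3,:3].T;o=T[:3,3]
    return o+d*((z-o[2])/d[:,2])[:,None]
def depthpts(c,uv):
    uv=np.array(uv).reshape(-1,2);r=rays(c,uv);z=c['d'][uv[:,1].astype(int),uv[:,0].astype(int)]
    return (r*z[:,None])@c['T'][:3,:3].T+c['T'][:3,3]
E
python3 - <<'E'
from h import *
for n in('top','side','wrist'):
    c=snap(n,n+'0'); print(n,c['T'].round(3).tolist(),c['f'],c['D'])
print(env.get_state())
E
```

```text
pics
top [[0.009, 0.986, -0.165, 0.404], [-1.0, 0.009, 0.0, 0.04], [0.002, 0.165, 0.986, 1.179], [0.0, 0.0, 0.0, 1.0]] 398.11875953117294 [-0.00895251  0.          0.          0.          0.        ]
side [[0.991, 0.107, -0.077, 0.485], [-0.131, 0.744, -0.656, -0.774], [-0.013, 0.66, 0.751, 1.003], [0.0, 0.0, 0.0, 1.0]] 442.21088901778955 [0.03767141 0.         0.         0.         0.        ]
wrist [[0.235, 0.931, 0.28, 0.205], [-0.972, 0.226, 0.066, -0.542], [-0.002, -0.288, 0.958, 0.373], [0.0, 0.0, 0.0, 1.0]] 309.32020219744385 [-0.04628552  0.          0.          0.          0.        ]
{'clock': 0.15, 'joint_pos': array([-1.47361142e+00,  3.13819554e-01,  4.52354609e-02,  1.30357705e+00,
       -7.88506240e-06,  1.43114564e+00]), 'qvel': array([ 0.00138761, -0.00167165,  0.00309813, -0.00223642,  0.00043772,
       -0.0008306 ]), 'tau': array([ 1.04296829e-03, -4.81066275e+01,  2.98814642e+01,  1.39328543e-02,
       -1.83956458e-04,  5.56656630e-06]), 'tcp_pos': array([ 0.13483419, -0.55858184,  0.23061662]), 'orientation': array([ 0.08305596,  0.70216207,  0.08402094, -0.70214715]), 'wrist_force': array([ 0.18393813, -1.01171721, -0.08080803]), 'ft_torque': array([ 0.00305617, -0.02385916, -0.00742301]), 'finger_gap': 0.0851364725733763}
```

View pics/top0.png

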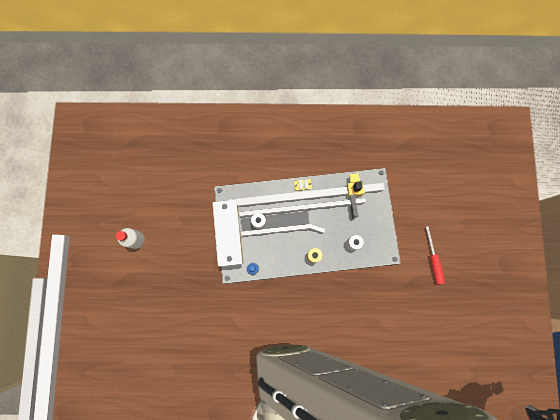

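View pics/side0.png

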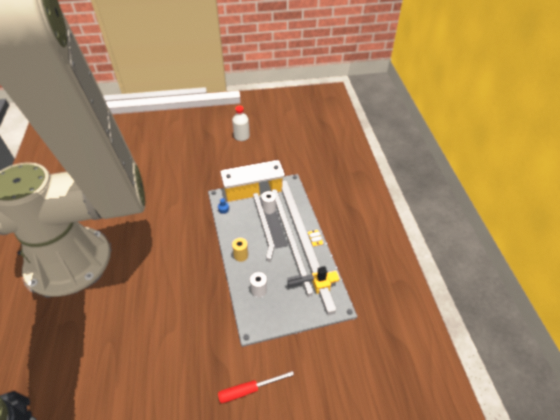

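The brass slug is beside the near guide (top ~315,256) and the aluminium one is near the mouth (~356,242). The lead slug is at (258,220), the black tab at (357,187) and the notch strip at (303,185). Next I'll measure these.

```bash
python3 - <<'E'
from h import *
for n,s in(('top0',(200,150,420,300)),('side0',(190,140,370,350))):
    c=load(n);x0,y0,x1,y1=s;im=c['p'][y0:y1,x0:x1,::-1]
    k=min(800/(x1-x0),600/(y1-y0));cv2.imwrite(f'pics/{n}z.png',cv2.resize(im,None,fx=k,fy=k,interpolation=cv2.INTER_CUBIC));print(k)
E
```

```text
3.6363636363636362
2.857142857142857
```

View pics/top0z.png

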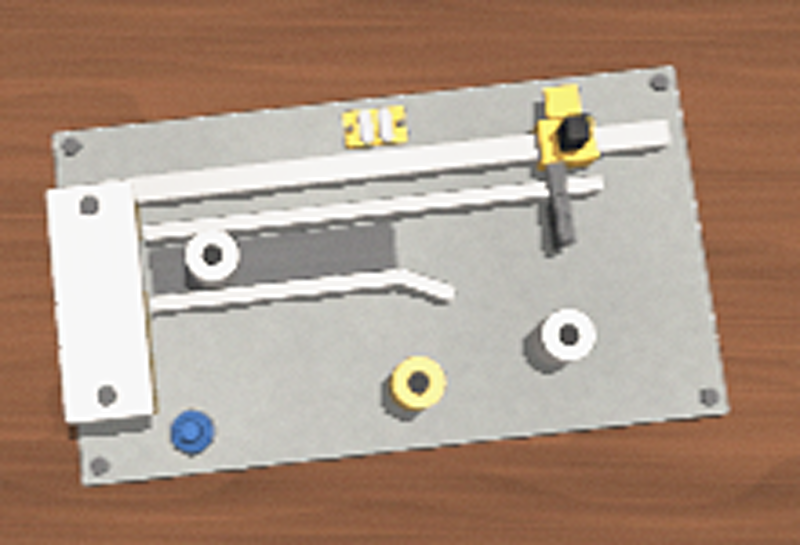

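View pics/side0z.png

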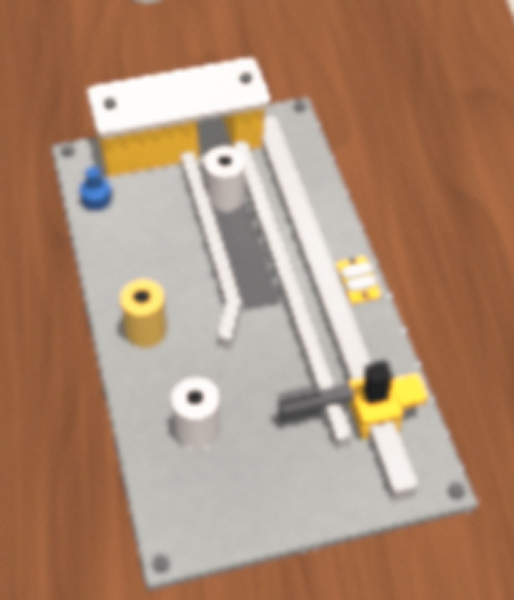

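View pics/wrist0.png

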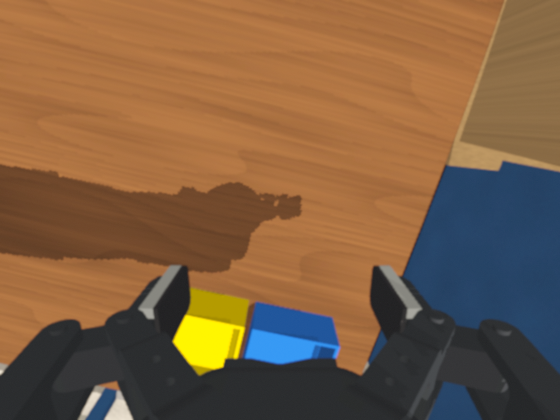

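```bash
cat > m.py <<'E'
from h import *
def fitdeck(P,Q): # deck->world 2D rigid
    a=P.mean(0);b=Q.mean(0);U,S,V=np.linalg.svd((P-a).T@(Q-b));R=(V.T@np.diag([1,np.linalg.det(V.T@U.T)])@U.T);t=b-R@a
    return R,t,np.linalg.norm((P@R.T+t)-Q,axis=1)
C=np.array([[145,270],[145,-250],[-145,-250],[-145,270]])/1000
E
python3 - <<'E'
from m import *
z={'top0':(np.array([[53,133],[673,67],[728,411],[83,485]]),3.63636,200,150),'side0':(np.array([[306,99],[476,505],[148,586],[53,147]]),2.857142,190,140)}
pts={'lead':([[212,255]],[[226,161]],68),'brass':([[419,382]],[[142,297]],68),'alu':([[569,335]],[[195,397]],68),'tab':([[572,121]],[[377,368]],89),'notch':([[375,126]],[[358,278]],20),'gauge':([[192,428]],[[94,175]],57),'flare':([[452,288]],[[224,338]],34),'padend':([[570,238]],[[280,404]],56)}
for i,n in enumerate(z):
    c=load(n);q,k,x0,y0=z[n]
    f=lambda q:(np.array(q)+.5)/k-.5+[x0,y0]
    W=plane(c,f(q),.012)[:,:2];R,t,e=fitdeck(C,W);print(n,'res',e*1000,'t',t,'ang',np.degrees(np.arctan2(R[1,0],R[0,0])))
    for m,v in pts.items():
        w=plane(c,f(v[i]),v[2]/1000)[0];print(m,w.round(4),((w[:2]-t)@R*1000).round(1), 'depth',depthpts(c,f(v[i]).round()).round(3))
E
```

```text
top0 res [1.5236088  1.91059348 2.0773762  1.10540222] t [ 0.56419916 -0.05171502] ang 6.8642255541381845
lead [0.5662 0.0965 0.068 ] [ 19.7 146.9] depth [[0.565 0.096 0.074]]
brass [ 0.4696 -0.0634  0.068 ] [-95.3  -0.3] depth [[ 0.469 -0.064  0.071]]
alu [ 0.5066 -0.179   0.068 ] [ -72.4 -119.5] depth [[ 0.505 -0.178  0.073]]
tab [ 0.6704 -0.181   0.089 ] [  90.  -141.1] depth [[ 0.669 -0.181  0.092]]
notch [ 0.6815 -0.033   0.02  ] [118.7   4.6] depth [[ 0.683 -0.034  0.018]]
gauge [0.4334 0.1101 0.057 ] [-110.5  176.3] depth [[0.434 0.111 0.057]]
flare [ 0.5464 -0.0933  0.034 ] [-22.7 -39.2] depth [[ 0.546 -0.093  0.035]]
padend [ 0.584  -0.1839  0.056 ] [   3.9 -133.6] depth [[ 0.585 -0.183  0.053]]
side0 res [3.00887789 2.40158497 2.78812037 2.69456416] t [ 0.56500269 -0.05382834] ang 6.915475661034785
lead [0.5691 0.0957 0.068 ] [ 22.1 147.9] depth [[0.57  0.098 0.066]]
brass [ 0.4715 -0.0638  0.068 ] [-94.1   1.4] depth [[ 0.47  -0.061  0.063]]
alu [ 0.5086 -0.178   0.068 ] [ -71.  -116.5] depth [[ 0.509 -0.179  0.068]]
tab [ 0.6662 -0.1841  0.089 ] [  84.7 -141.5] depth [[ 0.668 -0.182  0.087]]
notch [ 0.6825 -0.0339  0.02  ] [119.    5.7] depth [[ 0.681 -0.038  0.025]]
gauge [0.435  0.1057 0.057 ] [-109.8  174.1] depth [[0.436 0.107 0.055]]
flare [ 0.5429 -0.0962  0.034 ] [-27.  -39.4] depth [[ 0.543 -0.09   0.026]]
padend [ 0.5816 -0.1878  0.056 ] [   0.3 -135. ] depth [[ 0.583 -0.182  0.047]]
```

Both views agree within about 2 mm. In deck coordinates the brass slug is at (-95,1), aluminium (-72,-118), lead (20,147), tab y -141 and notch y ≈ 5. I'll push with a narrow fork (a small jaw gap), so I need a helper to convert deck targets into tool increments.

```bash
cat > go.py <<'E'
import sys
from m import *
from scipy.spatial.transform import Rotation as Ro
T0=np.array([.5645,-.0525]);A=np.radians(6.89);RD=np.array([[np.cos(A),-np.sin(A)],[np.sin(A),np.cos(A)]])
def d2w(x,y): return RD@np.array([x,y])/1000+T0
def w2d(w): return (np.array(w)[:2]-T0)@RD*1000
def show(s=None):
    s=s or env.get_state();q=s['orientation'];R=Ro.from_quat(np.r_[q[1:],q[0]]).as_matrix()
    jd=(np.degrees(np.arctan2(R[1,1],R[0,1])-A)+180)%360-180
    print('t',round(s['clock'],2),'deck',w2d(s['tcp_pos']).round(1),'z',(s['tcp_pos'][2]*1000).round(1),'jaw(deck)',round(jd,1),'j6',s['joint_pos'][5].round(2),'j',s['joint_pos'].round(2)[:5],'F',s['wrist_force'].round(1),'gap',(s['finger_gap']*1000).round(1),'xax',R[:,0].round(3))
    return s,R,jd
def plan(x,y,z,jaw=None,both=False):
    s,R,jd=show();dw=np.r_[d2w(x,y),z/1000]-s['tcp_pos'];o=R.T@dw*100
    print('->',(x,y,z),'offset cm',o.round(2),'dist',np.linalg.norm(o).round(2),end=' ')
    if jaw is not None:
        d=(jaw-jd+90)%180-90; print('yaw',round(-d,1),'alt',round(-d+(180 if d>0 else -180),1))
    print()
if __name__=='__main__': plan(*[float(a) for a in sys.argv[1:]])
E
python3 go.py -95 45 120 0; python3 go.py -95 45 200 0
```

```text
Traceback (most recent call last):
  File "go.py", line 18, in <module>
    if __name__=='__main__': plan(*[float(a) for a in sys.argv[1:]])
                             ~~~~^^^^^^^^^^^^^^^^^^^^^^^^^^^^^^^^^^^
  File "go.py", line 13, in plan
    s,R,jd=show();dw=np.r_[d2w(x,y),z/1000]-s['tcp_pos'];o=R.T@dw*100
           ~~~~^^
  File "go.py", line 10, in show
    print('t',round(s['clock'],2),'deck',w2d(s['tcp_pos']).round(1),'z',(s['tcp_pos'][2]*1000).round(1),'jaw(deck)',round(jd,1),'j6',s['joint_pos'][5].round(2),'j',s['joint_pos'].round(2)[:5],'F',s['wrist_force'].round(1),'gap',(s['finger_gap']*1000).round(1),'xax',R[:,0].round(3))
                                                                                                                                                                                                                                    ^^^^^^^^^^^^^^^^^^^^^^^^^^^^
AttributeError: 'float' object has no attribute 'round'
Traceback (most recent call last):
  File "go.py", line 18, in <module>
    if __name__=='__main__': plan(*[float(a) for a in sys.argv[1:]])
                             ~~~~^^^^^^^^^^^^^^^^^^^^^^^^^^^^^^^^^^^
  File "go.py", line 13, in plan
    s,R,jd=show();dw=np.r_[d2w(x,y),z/1000]-s['tcp_pos'];o=R.T@dw*100
           ~~~~^^
  File "go.py", line 10, in show
    print('t',round(s['clock'],2),'deck',w2d(s['tcp_pos']).round(1),'z',(s['tcp_pos'][2]*1000).round(1),'jaw(deck)',round(jd,1),'j6',s['joint_pos'][5].round(2),'j',s['joint_pos'].round(2)[:5],'F',s['wrist_force'].round(1),'gap',(s['finger_gap']*1000).round(1),'xax',R[:,0].round(3))
                                                                                                                                                                                                                                    ^^^^^^^^^^^^^^^^^^^^^^^^^^^^
AttributeError: 'float' object has no attribute 'round'
```

```bash
sed -i "s/(s\['finger_gap'\]\*1000).round(1)/round(s['finger_gap']*1000,1)/" go.py
python3 go.py -95 45 200 0
```

```text
t 0.15 deck [-487.3 -450.9] z 230.6 jaw(deck) -83.3 j6 1.43 j [-1.47  0.31  0.05  1.3  -0.  ] F [ 0.2 -1.  -0.1] gap 85.1 xax [-0.     0.001 -1.   ]
-> (-95.0, 45.0, 200.0) offset cm [  3.13 -44.68 -44.73] dist 63.3 yaw -83.3 alt 96.7
```

>>> servo_tool:
  increments:
    - {"offset": [0,-2.5,-2.5],"yaw": -5}
    - {"offset": [0,-5.5,-5.5],"yaw": -10}
    - {"offset": [0,-8.5,-8.5],"yaw": -16}
    - {"offset": [0,-11.5,-11.5],"yaw": -22}
    - {"offset": [0,-14.5,-14.5],"yaw": -28}
    - {"offset": [0,-17.5,-17.5],"yaw": -34}
    - {"offset": [0,-20.5,-20.5],"yaw": -40}
    - {"offset": [0,-23.5,-23.5],"yaw": -46}
  claw: 0.235
  force: 20

```text
clock: 0.95
tcp_pos: [0.3086, -0.2738, 0.2312]
orientation: [0.352, 0.613, 0.352, -0.613]
wrist_force: [0.9, -0.7, 0.3]
finger_gap: 0.0201
```

```bash
python3 go.py -95 45 150 0
```

```text
t 0.95 deck [-280.6 -189. ] z 231.2 jaw(deck) -37.1 j6 1.18 j [-0.92 -0.   -0.33  1.24  0.  ] F [ 0.9 -0.7  0.3] gap 20.1 xax [ 0. -0. -1.]
-> (-95.0, 45.0, 150.0) offset cm [  8.12   0.68 -29.85] dist 30.95 yaw -37.1 alt 142.9
```

>>> servo_tool:
  increments:
    - {"offset": [0.5,0.1,-4],"yaw": -5}
    - {"offset": [1.5,0.2,-8],"yaw": -10}
    - {"offset": [2.5,0.3,-12],"yaw": -15}
    - {"offset": [3.5,0.4,-16],"yaw": -20}
    - {"offset": [4.5,0.5,-20],"yaw": -25}
    - {"offset": [5.5,0.6,-24],"yaw": -30}
    - {"offset": [6.5,0.7,-28],"yaw": -35}
    - {"offset": [8.0,0.7,-29.8],"yaw": -37}

```text
clock: 1.75
tcp_pos: [0.4669, -0.0196, 0.1512]
orientation: [0.53, 0.47, 0.529, -0.469]
wrist_force: [1.0, -0.8, 0.4]
finger_gap: 0.0203
```

```bash
python3 - <<'E'
from h import *
c=snap('wrist','wrist1');snap('top','top1')
E
python3 go.py -95 45 40 0
```

```text
t 1.85 deck [-95.2  44.4] z 149.3 jaw(deck) -0.1 j6 1.24 j [-0.22  0.15 -0.37  1.05  0.  ] F [-0.8 -0.3  0. ] gap 20.3 xax [-0.003  0.001 -1.   ]
-> (-95.0, 45.0, 40.0) offset cm [10.93  0.06 -0.04] dist 10.93 yaw -0.1 alt 179.9
```

View pics/wrist1.png

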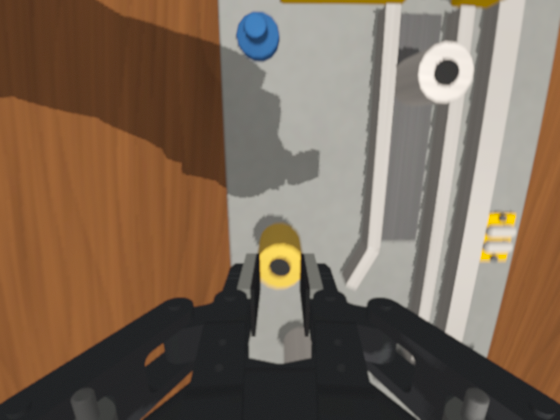

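```bash
python3 - <<'E'
from go import *
c=load('wrist1');print(c['T'].round(3))
def P(u,z):
    w=plane(c,[u],z/1000)[0];print(u,w2d(w).round(1),depthpts(c,[u]).round(3)[0])
for u,z in (((280,267),68),((446,72),68),((258,30),57),((371,245),34),((352,285),34),((497,236),20),((495,261),17),((499,212),17),((389,20),34)):P(u,z)
E
```

```text
[[ 0.993 -0.115 -0.036  0.457]
 [ 0.12   0.951  0.285  0.053]
 [ 0.001 -0.287  0.958  0.294]
 [ 0.     0.     0.     1.   ]]
(280, 267) [-93.4   4.1] [ 0.471 -0.06   0.068]
(446, 72) [ 20.5 150.7] [0.567 0.1   0.068]
(258, 30) [-108.6  178.1] [0.435 0.111 0.058]
(371, 245) [-10.4   8.9] [ 0.553 -0.045  0.034]
(352, 285) [-24.9 -32.1] [ 0.544 -0.087  0.034]
(497, 236) [117.7  11.8] [ 0.674 -0.025  0.027]
(495, 261) [123.7 -16.4] [ 0.685 -0.052  0.022]
(499, 212) [116.8  35.2] [ 0.68  -0.004  0.012]
(389, 20) [-11.  191.7] [0.53  0.136 0.035]
```

>>> servo_tool:
  increments:
    - {"offset": [2,0.1,0],"yaw": 0}
    - {"offset": [4,0.1,0],"yaw": 0}
    - {"offset": [6,0.1,0],"yaw": 0}
    - {"offset": [8,0.1,0],"yaw": 0}
    - {"offset": [9.5,0.1,0],"yaw": 0}
    - {"offset": [10.5,0.1,0],"yaw": 0}
    - {"offset": [10.9,0.1,0],"yaw": 0}
    - {"offset": [10.9,0.1,0],"yaw": 0}

```text
clock: 2.65
tcp_pos: [0.4659, -0.0223, 0.0423]
orientation: [0.527, 0.471, 0.528, -0.471]
wrist_force: [0.4, 0.7, 0.1]
finger_gap: 0.0201
```

```bash
python3 go.py -94 -31 40 0
```

```text
t 2.65 deck [-94.2  41.8] z 42.3 jaw(deck) -0.4 j6 1.24 j [-0.22  0.26 -0.53  0.78 -0.  ] F [0.4 0.7 0.1] gap 20.1 xax [-0.001 -0.    -1.   ]
-> (-94.0, -31.0, 40.0) offset cm [0.23 0.07 7.28] dist 7.28 yaw -0.4 alt 179.6
```

>>> servo_tool:
  increments:
    - {"offset": [0.1,0,0.7],"yaw": 0}
    - {"offset": [0.2,0,1.4],"yaw": 0}
    - {"offset": [0.2,0,2.3],"yaw": 0}
    - {"offset": [0.2,0,3.3],"yaw": 0}
    - {"offset": [0.2,0,4.3],"yaw": 0}
    - {"offset": [0.2,0,5.3],"yaw": 0}
    - {"offset": [0.2,0,6.3],"yaw": 0}
    - {"offset": [0.2,0,7.1],"yaw": 0}

```text
clock: 3.45
tcp_pos: [0.4744, -0.0935, 0.0403]
orientation: [0.528, 0.471, 0.528, -0.471]
wrist_force: [-0.0, 0.8, 0.7]
finger_gap: 0.02
```

```bash
python3 - <<'E'
from go import *
show()
for n in('top','wrist'):
    c=snap(n,n+'2')
E
cp pics/wrist2.png pics/w2v.png
```

```text
t 3.45 deck [-94.4 -29.9] z 40.3 jaw(deck) -0.4 j6 1.1 j [-0.36  0.29 -0.49  0.79 -0.  ] F [-0.   0.8  0.7] gap 20.0 xax [ 0. -0. -1.]
```

View pics/wrist2.png

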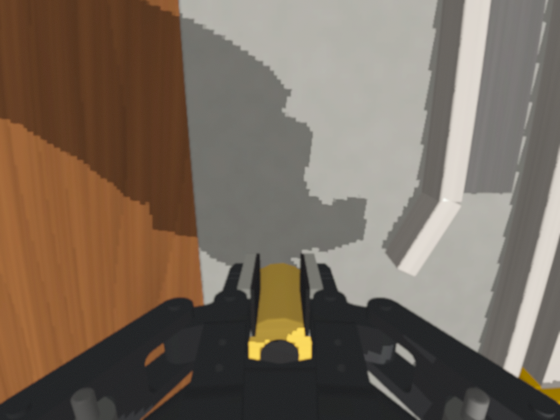

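View pics/top2.png

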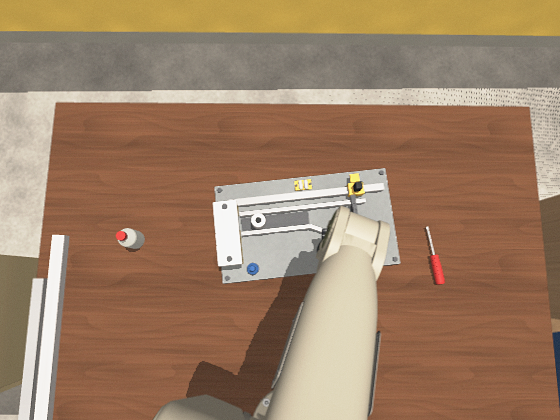

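>>> servo_tool:
  increments:
    - {"offset": [0,0,-0.6],"yaw": 0}
    - {"offset": [-1.5,0,-1],"yaw": 0}
    - {"offset": [-3.5,0,-1],"yaw": 0}
    - {"offset": [-5,0,-1],"yaw": -7}
    - {"offset": [-5,-1,0],"yaw": -15}
    - {"offset": [-5,-2.5,1],"yaw": -23}
    - {"offset": [-5,-3.5,1.5],"yaw": -31}
    - {"offset": [-5,-3.9,1.9],"yaw": -39}

```text
clock: 4.35
tcp_pos: [0.4365, -0.1151, 0.0902]
orientation: [0.655, 0.265, 0.656, -0.265]
wrist_force: [-0.5, 0.1, -0.1]
finger_gap: 0.0202
```

```bash
python3 go.py -131 -49 40 76
python3 - <<'E'
from go import *
c=load('wrist2')
for u in ((280,352),(279,345)):print(w2d(plane(c,[u],.068)[0]),depthpts(c,[u]))
E
```

```text
t 4.35 deck [-134.6  -46.8] z 90.2 jaw(deck) 39.0 j6 0.33 j [-0.44  0.18 -0.5   0.9  -0.  ] F [-0.5  0.1 -0.1] gap 20.2 xax [-0.001  0.    -1.   ]
-> (-131.0, -49.0, 40.0) offset cm [5.02 0.14 0.4 ] dist 5.03 yaw -37.0 alt 143.0

[-94.84059683 -58.3309693 ] [[ 0.47721549 -0.12069547  0.06925299]]
[-95.26795934 -54.43570009] [[ 0.4764748  -0.1181914   0.06773734]]
```

>>> servo_tool:
  increments:
    - {"offset": [0,0,0],"yaw": -8}
    - {"offset": [0,0,0],"yaw": -16}
    - {"offset": [0.5,0,0.1],"yaw": -24}
    - {"offset": [1.5,0,0.2],"yaw": -32}
    - {"offset": [3,0,0.3],"yaw": -37}
    - {"offset": [4.2,0,0.3],"yaw": -37}
    - {"offset": [5,0,0.3],"yaw": -37}
    - {"offset": [5,0,0.3],"yaw": -37}

```text
clock: 5.15
tcp_pos: [0.4389, -0.1169, 0.0393]
orientation: [0.705, 0.046, 0.706, -0.045]
wrist_force: [0.8, -0.5, 0.1]
finger_gap: 0.0204
```

```bash
python3 go.py -45 -70.5 40 76;python3 - <<'E'
from go import *
c=snap('wrist','wrist3')
E
```

```text
t 5.15 deck [-132.5  -48.9] z 39.3 jaw(deck) 75.7 j6 -0.31 j [-0.44  0.24 -0.56  0.77 -0.  ] F [ 0.8 -0.5  0.1] gap 20.4 xax [-0.002  0.001 -1.   ]
-> (-45.0, -70.5, 40.0) offset cm [-0.09  0.07  9.01] dist 9.01 yaw -0.3 alt 179.7
```

View pics/wrist3.png

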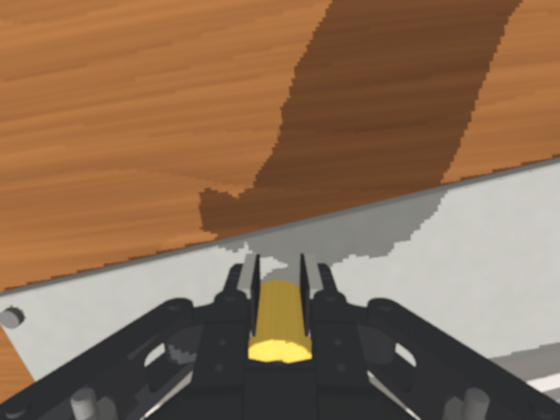

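>>> servo_tool:
  increments:
    - {"offset": [0,0,0.8],"yaw": 0}
    - {"offset": [0,0,1.8],"yaw": 0}
    - {"offset": [0,0,3.0],"yaw": 0}
    - {"offset": [0,0,4.2],"yaw": 0}
    - {"offset": [0,0,5.5],"yaw": 0}
    - {"offset": [0,0,6.8],"yaw": 0}
    - {"offset": [0,0.1,8.1],"yaw": 0}
    - {"offset": [0,0.1,9.0],"yaw": 0}

```text
clock: 6.0
tcp_pos: [0.5311, -0.1288, 0.0403]
orientation: [0.706, 0.046, 0.705, -0.046]
wrist_force: [-0.9, -0.3, 1.1]
finger_gap: 0.0202
```

```bash
python3 - <<'E'
from go import *
show()
c=snap('wrist','wrist4');c=snap('side','side4')
E
```

```text
t 6.0 deck [-42.3 -71.8] z 40.3 jaw(deck) 75.7 j6 -0.26 j [-0.38  0.39 -0.34  0.84  0.  ] F [-0.9 -0.3  1.1] gap 20.2 xax [ 0.001 -0.    -1.   ]
```

View pics/wrist4.png

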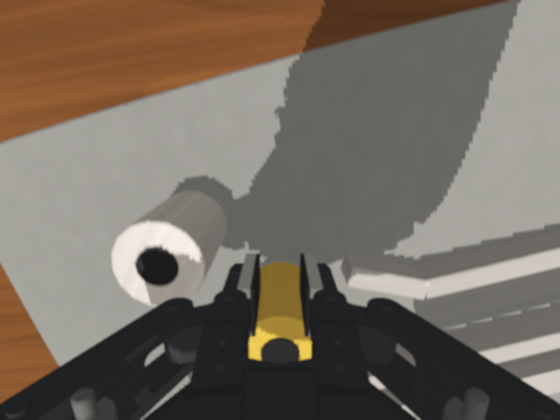

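View pics/side4.png

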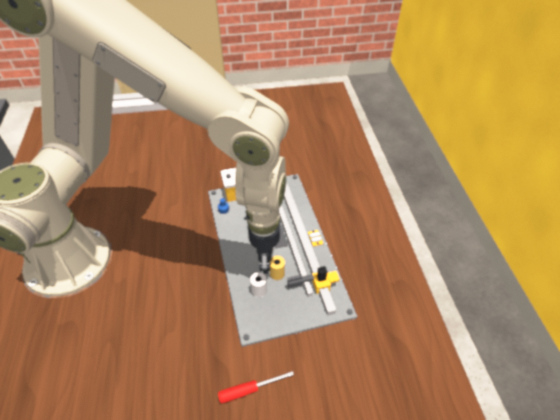

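```bash
python3 - <<'E'
from go import *
c=load('wrist4')
for u in ((157,265),(279,352)):print(w2d(plane(c,[u],.068)[0]),depthpts(c,[u]))
E
python3 go.py -40.5 -100 75 130
```

```text
[ -71.11429231 -116.78327279] [[ 0.50796711 -0.17703753  0.06786716]]
[-16.43503776 -78.68077731] [[ 0.55751097 -0.13256941  0.06812829]]
t 6.1 deck [-42.2 -72. ] z 40.3 jaw(deck) 75.7 j6 -0.26 j [-0.39  0.39 -0.34  0.84  0.  ] F [ 0.2 -0.4  0.3] gap 19.8 xax [ 0.002 -0.001 -1.   ]
-> (-40.5, -100.0, 75.0) offset cm [-3.46 -2.68  0.86] dist 4.46 yaw -54.3 alt 125.7
```

>>> servo_tool:
  increments:
    - {"offset": [0,0,-0.5],"yaw": 0}
    - {"offset": [-2,0,-1],"yaw": 0}
    - {"offset": [-4.5,0,-1],"yaw": -7}
    - {"offset": [-4.5,-0.5,-0.5],"yaw": -15}
    - {"offset": [-4.5,-1.3,0],"yaw": -23}
    - {"offset": [-4.5,-2,0.5],"yaw": -31}
    - {"offset": [-4.5,-2.5,0.8],"yaw": -39}
    - {"offset": [-4.5,-2.7,0.8],"yaw": -47}

```text
clock: 6.9
tcp_pos: [0.533, -0.1567, 0.0853]
orientation: [0.665, -0.241, 0.665, 0.241]
wrist_force: [-0.4, -0.1, -0.6]
finger_gap: 0.0199
```

```bash
python3 go.py -40.8 -99.8 40 130
```

```text
t 6.9 deck [-43.7 -99.7] z 85.3 jaw(deck) 123.0 j6 -1.13 j [-0.43  0.36 -0.26  0.95 -0.  ] F [-0.4 -0.1 -0.6] gap 19.9 xax [-0. -0. -1.]
-> (-40.8, -99.8, 40.0) offset cm [ 4.53 -0.17  0.24] dist 4.54 yaw -7.0 alt 173.0
```

>>> servo_tool:
  increments:
    - {"offset": [0,-0.2,0.2],"yaw": -7}
    - {"offset": [0,-0.2,0.2],"yaw": -7}
    - {"offset": [1,-0.2,0.2],"yaw": -7}
    - {"offset": [2,-0.2,0.2],"yaw": -7}
    - {"offset": [3,-0.2,0.2],"yaw": -7}
    - {"offset": [4,-0.2,0.2],"yaw": -7}
    - {"offset": [4.5,-0.2,0.2],"yaw": -7}
    - {"offset": [4.5,-0.2,0.2],"yaw": -7}

```text
clock: 7.7
tcp_pos: [0.5356, -0.1562, 0.039]
orientation: [0.649, -0.279, 0.65, 0.28]
wrist_force: [-0.1, 0.6, 0.0]
finger_gap: 0.0202
```

```bash
python3 go.py -3.5 -69 40 130; python3 - <<'E'
from go import *
c=snap('wrist','wrist5')
E
```

```text
t 7.7 deck [-41.1 -99.5] z 39.0 jaw(deck) 129.7 j6 -1.24 j [-0.43  0.41 -0.31  0.85 -0.  ] F [-0.1  0.6  0. ] gap 20.2 xax [-0.002  0.001 -1.   ]
-> (-3.5, -69.0, 40.0) offset cm [-0.11 -0.05  4.84] dist 4.84 yaw -0.3 alt 179.7
```

View pics/wrist5.png

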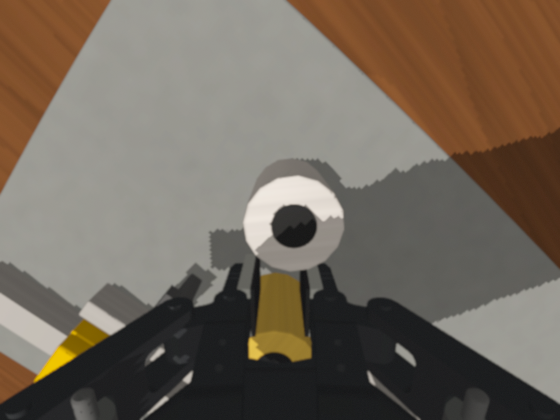

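>>> servo_tool:
  increments:
    - {"offset": [0,0,0.5],"yaw": 0}
    - {"offset": [0,0,1.1],"yaw": 0}
    - {"offset": [0,0,1.8],"yaw": 0}
    - {"offset": [0,0,2.5],"yaw": 0}
    - {"offset": [0,0,3.2],"yaw": 0}
    - {"offset": [0,0,3.9],"yaw": 0}
    - {"offset": [0,0,4.5],"yaw": 0}
    - {"offset": [0,0,4.8],"yaw": 0}

```text
clock: 8.55
tcp_pos: [0.57, -0.1212, 0.0402]
orientation: [0.649, -0.28, 0.649, 0.28]
wrist_force: [-0.7, 0.1, 0.7]
finger_gap: 0.0202
```

```bash
python3 - <<'E'
from go import *
c=snap('wrist','wrist6')
c=snap('side','side6')
E
python3 go.py 20 -85 85 180
```

```text
t 8.65 deck [ -2.9 -68.9] z 40.2 jaw(deck) 129.7 j6 -1.16 j [-0.35  0.45 -0.24  0.88  0.  ] F [0.9 0.2 0.4] gap 20.1 xax [ 0.  0. -1.]
-> (20.0, -85.0, 85.0) offset cm [-4.48 -2.7   0.74] dist 5.28 yaw -50.3 alt 129.7
```

View pics/wrist6.png

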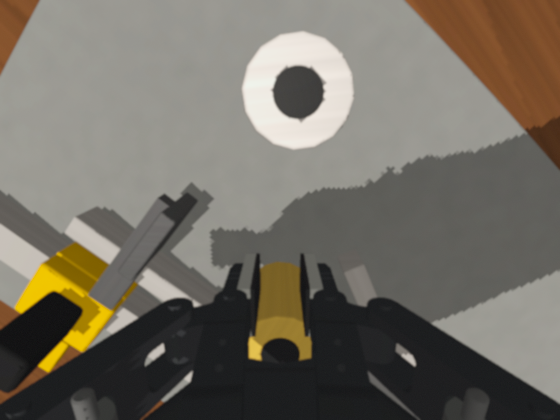

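>>> servo_tool:
  increments:
    - {"offset": [0,0,-0.4],"yaw": 0}
    - {"offset": [-2,0,-0.8],"yaw": 0}
    - {"offset": [-4.5,0,-0.8],"yaw": -8}
    - {"offset": [-4.5,-1,-0.3],"yaw": -16}
    - {"offset": [-4.5,-2,0.3],"yaw": -24}
    - {"offset": [-4.5,-2.7,0.7],"yaw": -32}
    - {"offset": [-4.5,-2.7,0.7],"yaw": -40}
    - {"offset": [-4.5,-2.7,0.7],"yaw": -48}

```text
clock: 9.45
tcp_pos: [0.5937, -0.1357, 0.0851]
orientation: [0.478, -0.521, 0.478, 0.521]
wrist_force: [0.1, -0.1, 0.6]
finger_gap: 0.0202
```

```bash
python3 go.py 20 -85 42 180
```

```text
t 9.45 deck [ 19.  -86.1] z 85.1 jaw(deck) 178.0 j6 -2.01 j [-0.36  0.46 -0.11  1.   -0.  ] F [ 0.1 -0.1  0.6] gap 20.2 xax [-0.  0. -1.]
-> (20.0, -85.0, 42.0) offset cm [ 4.31 -0.1   0.12] dist 4.32 yaw -2.0 alt 178.0
```

>>> servo_tool:
  increments:
    - {"offset": [0,-0.1,0],"yaw": -2}
    - {"offset": [1,-0.1,0],"yaw": -2}
    - {"offset": [2,-0.1,0],"yaw": -2}
    - {"offset": [3,-0.1,0.1],"yaw": -2}
    - {"offset": [3.8,-0.1,0.1],"yaw": -2}
    - {"offset": [4.2,-0.1,0.1],"yaw": -2}
    - {"offset": [4.2,-0.1,0.5],"yaw": -2}
    - {"offset": [4.2,-0.1,1],"yaw": -2}

```text
clock: 10.25
tcp_pos: [0.5941, -0.1252, 0.0433]
orientation: [-0.471, 0.528, -0.471, -0.528]
wrist_force: [0.5, -0.3, -0.6]
finger_gap: 0.0201
```

```bash
python3 go.py 20 55 42 180; python3 -c "
from go import *
snap('wrist','wrist7')"
```

```text
t 10.25 deck [ 20.7 -75.7] z 43.3 jaw(deck) 179.6 j6 -2.02 j [-0.34  0.49 -0.17  0.91 -0.  ] F [ 0.5 -0.3 -0.6] gap 20.1 xax [-0. -0. -1.]
-> (20.0, 55.0, 42.0) offset cm [ 0.12  0.15 13.07] dist 13.07 yaw -0.4 alt 179.6
```

View pics/wrist7.png

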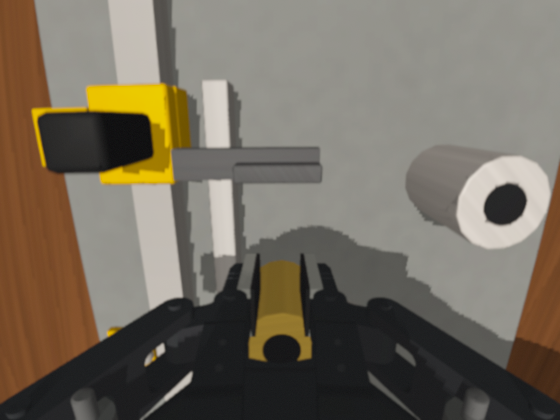

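>>> servo_tool:
  increments:
    - {"offset": [0,0,0.7],"yaw": 0}
    - {"offset": [0.1,0.1,1.5],"yaw": 0}
    - {"offset": [0.1,0.1,2.4],"yaw": 0}
    - {"offset": [0.1,0.1,3.3],"yaw": 0}
    - {"offset": [0.1,0.1,4.2],"yaw": 0}
    - {"offset": [0.1,0.1,5.1],"yaw": 0}
    - {"offset": [0.1,0.1,6],"yaw": 0}
    - {"offset": [0.1,0.1,6.8],"yaw": 0}

```text
clock: 11.1
tcp_pos: [0.5852, -0.0569, 0.0423]
orientation: [-0.47, 0.528, -0.47, -0.528]
wrist_force: [0.7, 0.0, 1.6]
finger_gap: 0.0203
```

```bash
python3 go.py 20 55 42 180; python3 -c "
from go import *
snap('wrist','wrist8')"
```

```text
t 11.1 deck [20.1 -6.8] z 42.3 jaw(deck) 179.7 j6 -1.92 j [-0.23  0.46 -0.22  0.89 -0.  ] F [0.7 0.  1.6] gap 20.3 xax [-0. -0. -1.]
-> (20.0, 55.0, 42.0) offset cm [0.03 0.04 6.18] dist 6.18 yaw -0.3 alt 179.7
```

View pics/wrist8.png

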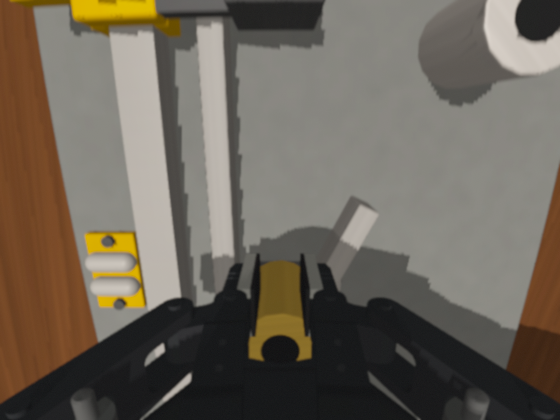

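>>> servo_tool:
  increments:
    - {"offset": [0,0,0.7],"yaw": 0}
    - {"offset": [0,0,1.5],"yaw": 0}
    - {"offset": [0,0,2.4],"yaw": 0}
    - {"offset": [0,0,3.3],"yaw": 0}
    - {"offset": [0,0,4.2],"yaw": 0}
    - {"offset": [0,0,5.1],"yaw": 0}
    - {"offset": [0,0,5.8],"yaw": 0}
    - {"offset": [0,0,6.3],"yaw": 0}

```text
clock: 11.95
tcp_pos: [0.578, 0.0056, 0.0423]
orientation: [-0.47, 0.528, -0.47, -0.528]
wrist_force: [0.4, -1.9, -0.3]
finger_gap: 0.0199
```

```bash
python3 -c "
from go import *
c=load('wrist8')
for u in((110,263),(113,286),(112,274)):print(w2d(plane(c,[u],.022)[0]),depthpts(c,[u]))
snap('wrist','wrist9')"; python3 go.py 0 -20 120 140;
```

```text
[119.14009646  -0.30667769] [[ 0.67994654 -0.04142215  0.02720685]]
[119.95930432  14.99341723] [[ 0.67961104 -0.02583887  0.0260066 ]]
[119.17178003   6.90908961] [[ 0.6841447  -0.02895737  0.01804014]]
t 12.0 deck [20.3 56.7] z 42.2 jaw(deck) 179.7 j6 -1.81 j [-0.13  0.44 -0.25  0.88  0.  ] F [-0.5  1.3  0.7] gap 20.1 xax [-0.  0. -1.]
-> (0.0, -20.0, 120.0) offset cm [-7.78  1.99 -7.67] dist 11.11 yaw 39.7 alt -140.3
```

View pics/wrist9.png

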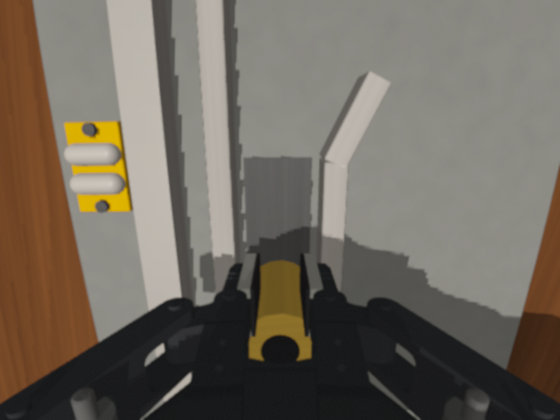

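>>> servo_tool:
  increments:
    - {"offset": [0,0,-0.8],"yaw": 0}
    - {"offset": [-2.5,0,-1.2],"yaw": 0}
    - {"offset": [-5.5,0.5,-2.5],"yaw": 5}
    - {"offset": [-5.8,2.5,-5.5],"yaw": 12}
    - {"offset": [-5.8,4.8,-9],"yaw": 20}
    - {"offset": [-5.8,7.2,-12.5],"yaw": 28}
    - {"offset": [-5.8,9.5,-16],"yaw": 36}
    - {"offset": [-5.8,11.5,-19],"yaw": 44}

```text
clock: 12.8
tcp_pos: [0.4845, -0.1996, 0.1005]
orientation: [0.635, -0.311, 0.635, 0.311]
wrist_force: [-0.0, -0.8, -0.2]
finger_gap: 0.0201
```

```bash
python3 go.py -101 -141.5 40 129; python3 -c "
from go import *
snap('wrist','wrist10')"
```

```text
t 12.8 deck [ -97.1 -136.4] z 100.5 jaw(deck) 135.3 j6 -1.45 j [-0.54  0.29 -0.32  0.96 -0.  ] F [-0.  -0.8 -0.2] gap 20.1 xax [ 0.    -0.001 -1.   ]
-> (-101.0, -141.5, 40.0) offset cm [ 6.05 -0.07 -0.64] dist 6.09 yaw 6.3 alt -173.7
```

View pics/wrist10.png

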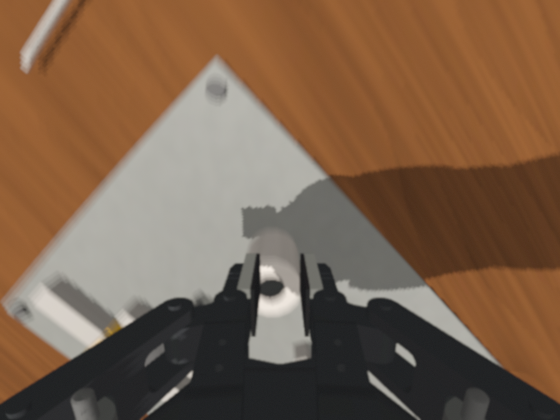

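>>> servo_tool:
  increments:
    - {"offset": [0,0,-0.6],"yaw": 6}
    - {"offset": [0.5,-0.1,-0.7],"yaw": 6}
    - {"offset": [2,-0.1,-0.7],"yaw": 6}
    - {"offset": [3.5,-0.1,-0.7],"yaw": 6}
    - {"offset": [4.8,-0.1,-0.7],"yaw": 6}
    - {"offset": [5.7,-0.1,-0.7],"yaw": 6}
    - {"offset": [6,-0.1,-0.7],"yaw": 6}
    - {"offset": [6,-0.1,-0.7],"yaw": 6}

```text
clock: 13.65
tcp_pos: [0.482, -0.203, 0.0398]
orientation: [0.649, -0.28, 0.65, 0.28]
wrist_force: [0.0, 0.5, -0.2]
finger_gap: 0.0202
```

```bash
python3 go.py -4 -62.5 40 129; python3 -c "
from go import *
snap('wrist','wrist11')"
```

```text
t 13.65 deck [ -99.9 -139.5] z 39.8 jaw(deck) 129.7 j6 -1.37 j [-0.55  0.35 -0.4   0.82 -0.  ] F [ 0.   0.5 -0.2] gap 20.2 xax [-0.001  0.    -1.   ]
-> (-4.0, -62.5, 40.0) offset cm [-0.02 -0.21 12.3 ] dist 12.3 yaw 0.7 alt -179.3
```

View pics/wrist11.png

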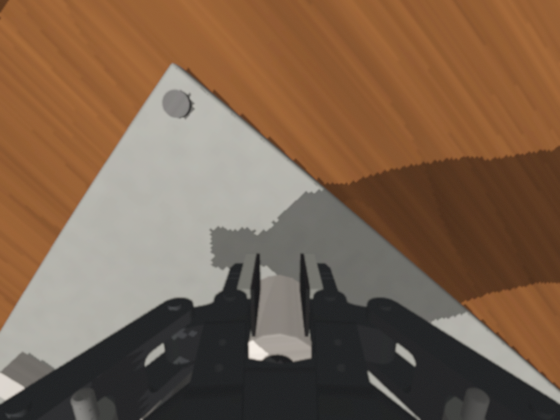

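Aluminium slug is centred in the fork. Pushing it diagonally toward the mouth.

>>> servo_tool:
  increments:
    - {"offset": [0,0,0.5],"yaw": 0}
    - {"offset": [0,0,1.1],"yaw": 0}
    - {"offset": [0,0,1.9],"yaw": 0}
    - {"offset": [0,0,2.8],"yaw": 0}
    - {"offset": [0,0,3.7],"yaw": 0}
    - {"offset": [0,0,4.6],"yaw": 0}
    - {"offset": [0,0,5.5],"yaw": 0}
    - {"offset": [0,0,6.4],"yaw": 0}

```text
clock: 14.5
tcp_pos: [0.5267, -0.1561, 0.0402]
orientation: [0.649, -0.28, 0.65, 0.28]
wrist_force: [-1.2, -0.7, 0.3]
finger_gap: 0.0202
```

```bash
python3 go.py -4 -62.5 40 129; python3 -c "
from go import *
snap('wrist','wrist12')"
```

```text
t 14.5 deck [-49.9 -98.3] z 40.2 jaw(deck) 129.7 j6 -1.25 j [-0.43  0.4  -0.33  0.84 -0.  ] F [-1.2 -0.7  0.3] gap 20.2 xax [-0. -0. -1.]
-> (-4.0, -62.5, 40.0) offset cm [ 0.02 -0.18  5.82] dist 5.82 yaw 0.7 alt -179.3
```

View pics/wrist12.png

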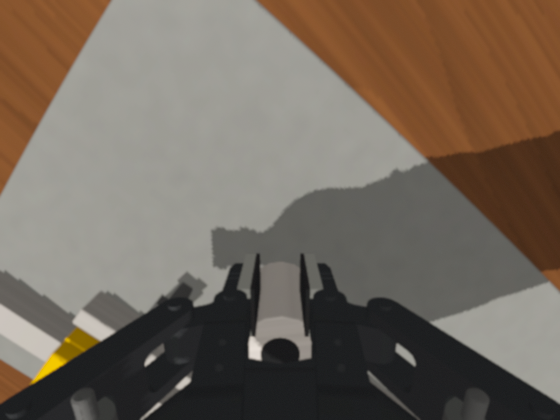

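>>> servo_tool:
  increments:
    - {"offset": [0,0,0.6],"yaw": 0}
    - {"offset": [0,0,1.4],"yaw": 0}
    - {"offset": [0,0,2.3],"yaw": 0}
    - {"offset": [0,-0.1,3.2],"yaw": 0}
    - {"offset": [0,-0.1,4.1],"yaw": 0}
    - {"offset": [0,-0.1,4.9],"yaw": 0}
    - {"offset": [0,-0.1,5.4],"yaw": 0}
    - {"offset": [0,-0.1,5.7],"yaw": 0}

```text
clock: 15.35
tcp_pos: [0.5665, -0.1156, 0.0403]
orientation: [0.649, -0.28, 0.649, 0.28]
wrist_force: [-0.1, -0.4, 0.1]
finger_gap: 0.02
```

>>> servo_tool:
  increments:
    - {"offset": [0,0,-0.4],"yaw": 0}
    - {"offset": [-2,0,-0.8],"yaw": 0}
    - {"offset": [-4.5,0,-0.8],"yaw": -8}
    - {"offset": [-4.5,-1,-0.3],"yaw": -16}
    - {"offset": [-4.5,-2,0.3],"yaw": -24}
    - {"offset": [-4.5,-2.7,0.7],"yaw": -32}
    - {"offset": [-4.5,-2.7,0.7],"yaw": -40}
    - {"offset": [-4.5,-2.7,0.7],"yaw": -48}

```text
clock: 16.15
tcp_pos: [0.5904, -0.1301, 0.0852]
orientation: [-0.478, 0.521, -0.478, -0.521]
wrist_force: [-0.4, -0.3, -0.5]
finger_gap: 0.02
```

```bash
python3 go.py 20 -77 42 180; python3 -c "
from go import *
snap('wrist','wrist13')
snap('side','side13')"
```

```text
t 16.15 deck [ 16.4 -80.1] z 85.2 jaw(deck) 178.0 j6 -2.01 j [-0.35  0.45 -0.12  1.   -0.  ] F [-0.4 -0.3 -0.5] gap 20.0 xax [-0. -0. -1.]
-> (20.0, -77.0, 42.0) offset cm [ 4.32 -0.35  0.32] dist 4.35 yaw -2.0 alt 178.0
```

View pics/wrist13.png

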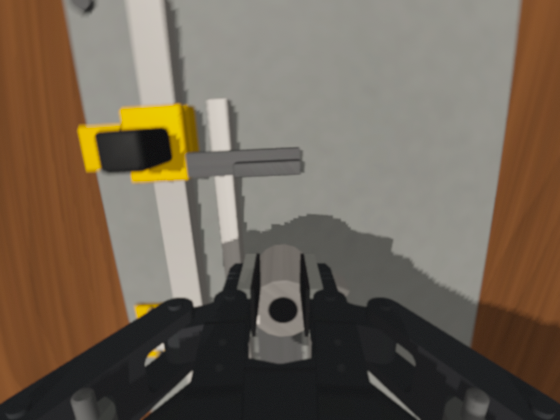

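View pics/side13.png

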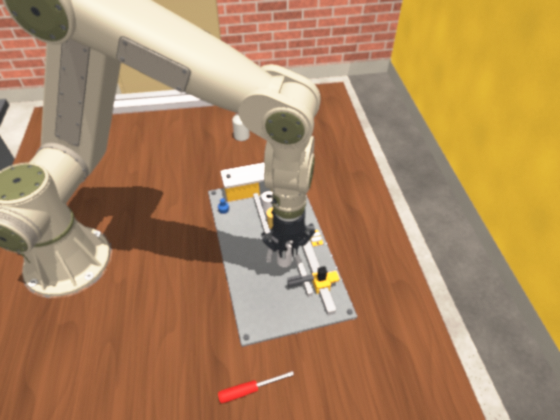

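>>> servo_tool:
  increments:
    - {"offset": [0,-0.1,0],"yaw": -2}
    - {"offset": [1,-0.1,0],"yaw": -2}
    - {"offset": [2,-0.1,0],"yaw": -2}
    - {"offset": [3,-0.1,0],"yaw": -2}
    - {"offset": [3.8,-0.1,0],"yaw": -2}
    - {"offset": [4.2,-0.1,0],"yaw": -2}
    - {"offset": [4.2,-0.1,0.4],"yaw": -2}
    - {"offset": [4.2,-0.1,0.9],"yaw": -2}

```text
clock: 17.05
tcp_pos: [0.5908, -0.1205, 0.0433]
orientation: [-0.471, 0.528, -0.471, -0.528]
wrist_force: [-0.8, -1.0, 0.0]
finger_gap: 0.0201
```

```bash
python3 go.py 20 8 42 180; python3 -c "
from go import *
c=snap('wrist','wrist14')
"
```

```text
t 17.05 deck [ 18.  -70.6] z 43.3 jaw(deck) 179.6 j6 -2.02 j [-0.33  0.48 -0.18  0.91 -0.  ] F [-0.8 -1.   0. ] gap 20.1 xax [ 0. -0. -1.]
-> (20.0, 8.0, 42.0) offset cm [ 0.13 -0.15  7.86] dist 7.87 yaw -0.4 alt 179.6
```

View pics/wrist14.png

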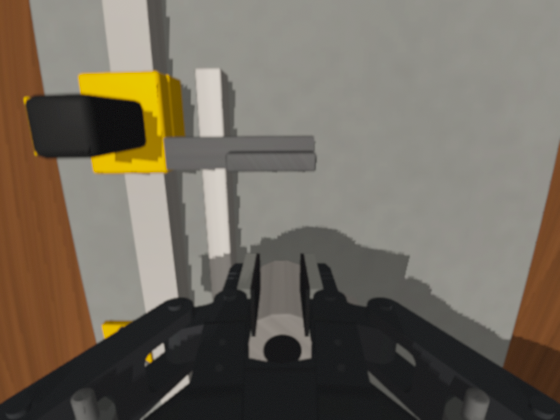

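>>> servo_tool:
  increments:
    - {"offset": [0,0,0.8],"yaw": 0}
    - {"offset": [0.1,-0.1,1.8],"yaw": 0}
    - {"offset": [0.1,-0.2,2.9],"yaw": 0}
    - {"offset": [0.1,-0.2,4],"yaw": 0}
    - {"offset": [0.1,-0.2,5.1],"yaw": 0}
    - {"offset": [0.1,-0.2,6.2],"yaw": 0}
    - {"offset": [0.1,-0.2,7.2],"yaw": 0}
    - {"offset": [0.1,-0.2,7.9],"yaw": 0}

```text
clock: 17.9
tcp_pos: [0.5835, -0.0406, 0.0423]
orientation: [0.47, -0.528, 0.47, 0.528]
wrist_force: [0.2, -1.2, 0.2]
finger_gap: 0.0197
```

```bash
python3 -c "
from go import *
c=snap('wrist','wrist15')
"; python3 go.py 40 -100 130 90
```

```text
t 17.95 deck [20.1 10.3] z 42.2 jaw(deck) 179.8 j6 -1.89 j [-0.21  0.45 -0.23  0.89  0.  ] F [-0.7  0.6 -0.1] gap 19.7 xax [-0.001  0.001 -1.   ]
-> (40.0, -100.0, 130.0) offset cm [ -8.79  -2.03 -11.02] dist 14.24 yaw 89.8 alt -90.2
```

View pics/wrist15.png

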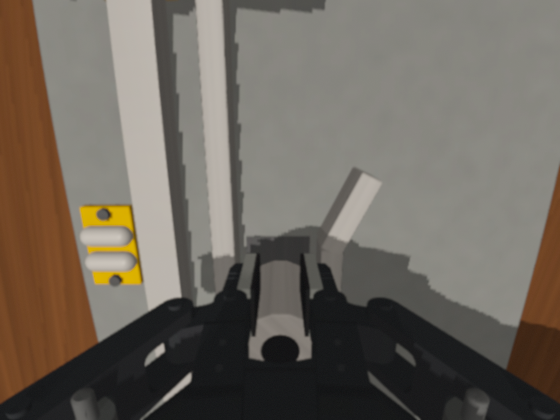

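>>> servo_tool:
  increments:
    - {"offset": [0,0,-0.8],"yaw": 0}
    - {"offset": [-2.5,0,-1.2],"yaw": 0}
    - {"offset": [-6,0,-1.5],"yaw": 7}
    - {"offset": [-9.5,-0.5,-3],"yaw": 15}
    - {"offset": [-11,-1.5,-6],"yaw": 23}
    - {"offset": [-11,-3,-9],"yaw": 31}
    - {"offset": [-11,-4.5,-12],"yaw": 39}
    - {"offset": [-11,-5.5,-14],"yaw": 47}

```text
clock: 18.75
tcp_pos: [0.6554, -0.1779, 0.1524]
orientation: [0.643, -0.294, 0.643, 0.293]
wrist_force: [-0.5, 1.0, -0.4]
finger_gap: 0.0205
```

```bash
python3 -c "
from go import *
c=snap('top','top16');c=snap('wrist','wrist16')
"; python3 go.py 85 -141 150 90
```

```text
t 18.85 deck [  75.2 -136.2] z 151.5 jaw(deck) 132.3 j6 -1.24 j [-0.38  0.55  0.21  1.23 -0.  ] F [-0.2  0.1  0.4] gap 20.2 xax [ 0.001 -0.001 -1.   ]
-> (85.0, -141.0, 150.0) offset cm [ 0.15 -1.02  0.4 ] dist 1.1 yaw 42.3 alt -137.7
```

View pics/wrist16.png

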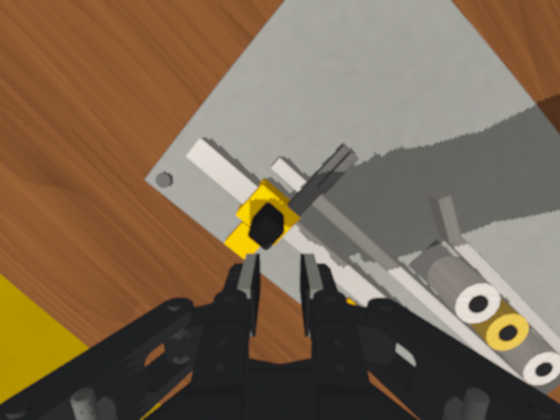

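View pics/top16.png

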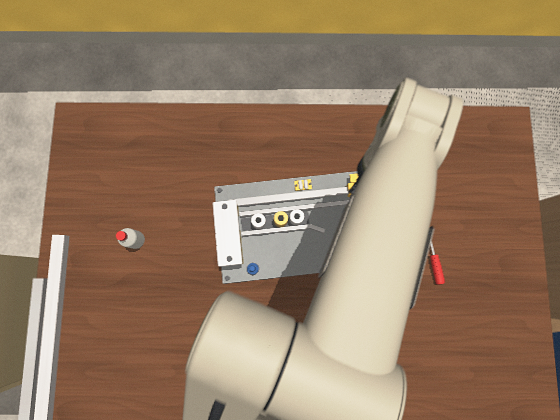

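The three slugs stand in single file in the lane: alu (476,303), brass (508,333), lead (543,369). Next I'll locate the tab top from the depth image.

```bash
python3 - <<'E'
from go import *
c=load('wrist16');g=np.array([[u,v] for v in range(185,265) for u in range(225,310)]);p=depthpts(c,g)
rgb=c['p'][g[:,1],g[:,0]].max(1)
m=(abs(p[:,2]-.089)<.006)&(rgb<60);d=np.array([w2d(q) for q in p[m]]);print(m.sum(),d.min(0),d.max(0),d.mean(0))
q=g[m].mean(0);print(q,w2d(plane(c,[q],.089)[0]))
for n,uv in(('alu',(480,303)),('brass',(509,334)),('lead',(544,369))):print(n,w2d(plane(c,[uv],.068)[0]).round(1))
E
python3 go.py 85 -141 110 90
```

```text
728 [  74.37551503 -153.49455963] [  94.33600624 -134.61950929] [  83.48657918 -144.40939638]
[265.54258242 230.39697802] [  83.36892898 -144.49061805]
alu [17.1 40.8]
brass [18.8 88.4]
lead [ 19.3 150.8]
t 18.85 deck [  75.2 -136.2] z 151.5 jaw(deck) 132.3 j6 -1.24 j [-0.38  0.55  0.21  1.23 -0.  ] F [-0.2  0.1  0.4] gap 20.2 xax [ 0.001 -0.001 -1.   ]
-> (85.0, -141.0, 110.0) offset cm [ 4.15 -1.01  0.41] dist 4.29 yaw 42.3 alt -137.7
```

>>> servo_tool:
  increments:
    - {"offset": [0,-0.5,0.1],"yaw": 8}
    - {"offset": [0,-1,0.2],"yaw": 16}
    - {"offset": [0,-1.1,0.3],"yaw": 24}
    - {"offset": [0.5,-1.1,0.3],"yaw": 32}
    - {"offset": [1,-1.1,0.3],"yaw": 40}
    - {"offset": [2,-1.1,0.3],"yaw": 42}
    - {"offset": [3,-1.1,0.3],"yaw": 42}
    - {"offset": [3.5,-1.1,0.3],"yaw": 42}
  claw: 0.7

```text
clock: 19.65
tcp_pos: [0.6637, -0.1792, 0.1159]
orientation: [0.705, -0.047, 0.706, 0.048]
wrist_force: [-0.7, -0.3, 0.2]
finger_gap: 0.0597
```

```bash
python3 -c "
from go import *
c=snap('wrist','wrist17')
"; python3 go.py 85 -142.5 56 90
```

```text
t 19.7 deck [  83.1 -137.5] z 115.3 jaw(deck) 90.8 j6 -0.51 j [-0.38  0.58  0.18  1.17 -0.  ] F [-0.1  0.  -1.1] gap 59.7 xax [-0.003  0.001 -1.   ]
-> (85.0, -142.5, 56.0) offset cm [ 5.93 -0.51  0.2 ] dist 5.96 yaw 0.8 alt -179.2
```

View pics/wrist17.png

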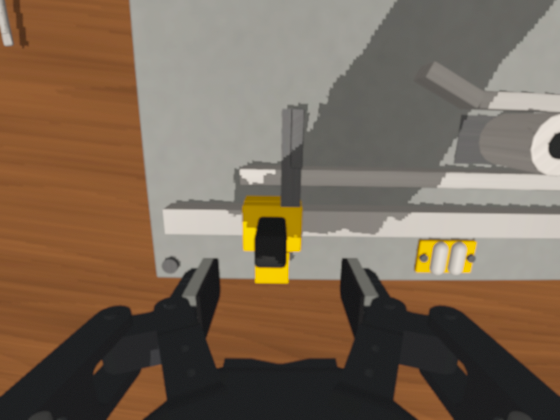

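>>> servo_tool:
  increments:
    - {"offset": [0,-0.5,0.2],"yaw": 0.8}
    - {"offset": [1,-0.5,0.2],"yaw": 0.8}
    - {"offset": [2.2,-0.5,0.2],"yaw": 0.8}
    - {"offset": [3.4,-0.5,0.2],"yaw": 0.8}
    - {"offset": [4.6,-0.5,0.2],"yaw": 0.8}
    - {"offset": [5.5,-0.5,0.2],"yaw": 0.8}
    - {"offset": [5.9,-0.5,0.2],"yaw": 0.8}
    - {"offset": [5.9,-0.5,0.2],"yaw": 0.8}

```text
clock: 20.5
tcp_pos: [0.6668, -0.1839, 0.0573]
orientation: [0.705, -0.042, 0.706, 0.042]
wrist_force: [-0.3, 0.1, 0.6]
finger_gap: 0.0598
```

```bash
python3 -c "
from go import *
show()
c=snap('wrist','wrist18');snap('side','side18')
"
```

```text
t 20.5 deck [  85.8 -142.7] z 57.3 jaw(deck) 89.9 j6 -0.5 j [-0.38  0.63  0.11  1.05 -0.  ] F [-0.3  0.1  0.6] gap 59.8 xax [-0.001  0.001 -1.   ]
```

View pics/wrist18.png

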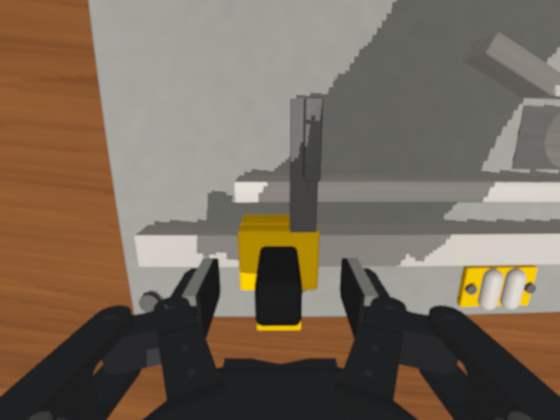

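View pics/side18.png

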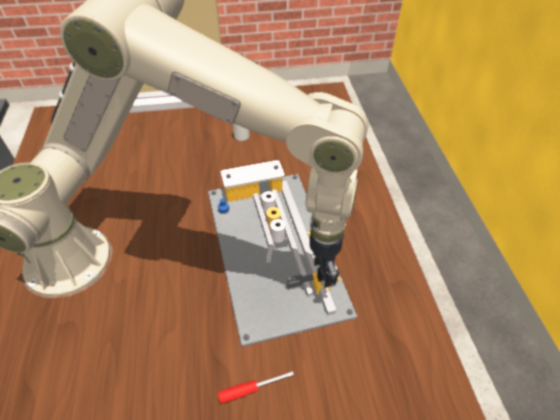

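>>> servo_tool:
  increments:
    - {"offset": [0,0,0],"yaw": 0}
    - {"offset": [0,0,0],"yaw": 0}
    - {"offset": [0,0,0],"yaw": 0}
    - {"offset": [0,0,0],"yaw": 0}
    - {"offset": [0,0,0],"yaw": 0}
    - {"offset": [0,0,0],"yaw": 0}
    - {"offset": [0,0,0],"yaw": 0}
    - {"offset": [0,0,0],"yaw": 0}
  claw: 0
  force: 50

```text
clock: 21.4
tcp_pos: [0.6677, -0.1843, 0.059]
orientation: [0.706, -0.042, 0.706, 0.042]
wrist_force: [-1.4, -0.7, 5.2]
finger_gap: 0.019
```

```bash
python3 -c "
from go import *
c=load('wrist18')
for u,z in(((491,288),22),((514,288),22),((503,288),22),((278,300),89),((256,290),89),((300,290),89)):print(u,w2d(plane(c,[u],z/1000)[0]),depthpts(c,[u])[0].round(3))
c=snap('wrist','wrist19')
"; python3 go.py 85 -8 57.3 90
```

```text
(491, 288) [118.04389422  -1.36123795] [ 0.68  -0.043  0.025]
(514, 288) [118.4081973  14.9888575] [ 0.679 -0.026  0.025]
(503, 288) [118.22814895   7.12865017] [ 0.682 -0.029  0.019]
(278, 300) [  82.73837491 -143.18779319] [ 0.664 -0.185  0.089]
(256, 290) [  78.05608182 -152.12524087] [ 0.66  -0.194  0.089]
(300, 290) [  78.09343122 -134.22037342] [ 0.659 -0.176  0.088]
t 21.45 deck [  86.7 -143.3] z 59.0 jaw(deck) 89.9 j6 -0.5 j [-0.39  0.63  0.11  1.05 -0.  ] F [-0.7  0.2  5.6] gap 19.1 xax [ 0.001 -0.001 -1.   ]
-> (85.0, -8.0, 57.3) offset cm [ 0.16 13.53 -0.19] dist 13.53 yaw -0.1 alt 179.9
```

View pics/wrist19.png

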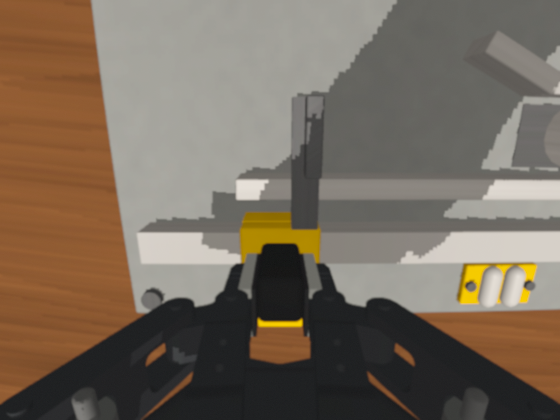

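>>> servo_tool:
  increments:
    - {"offset": [-0.1,0.5,0],"yaw": 0}
    - {"offset": [-0.1,1.2,0],"yaw": 0}
    - {"offset": [-0.1,2,0],"yaw": 0}
    - {"offset": [-0.1,2.9,0],"yaw": 0}
    - {"offset": [-0.1,3.8,0],"yaw": 0}
    - {"offset": [-0.1,4.7,0],"yaw": 0}
    - {"offset": [-0.1,5.6,0],"yaw": 0}
    - {"offset": [-0.1,6.5,0],"yaw": 0}

```text
clock: 22.25
tcp_pos: [0.6597, -0.1186, 0.059]
orientation: [0.706, -0.042, 0.706, 0.042]
wrist_force: [4.2, -1.4, -3.1]
finger_gap: 0.0195
```

```bash
python3 go.py 85 -18 58 90; python3 -c "
from go import *
c=snap('wrist','wrist20')"
```

```text
t 22.25 deck [ 86.6 -77. ] z 59.0 jaw(deck) 89.9 j6 -0.42 j [-0.3   0.59  0.04  1.02  0.  ] F [ 4.2 -1.4 -3.1] gap 19.5 xax [ 0.  0. -1.]
-> (85.0, -18.0, 58.0) offset cm [ 0.1   5.9  -0.17] dist 5.91 yaw -0.1 alt 179.9
```

View pics/wrist20.png

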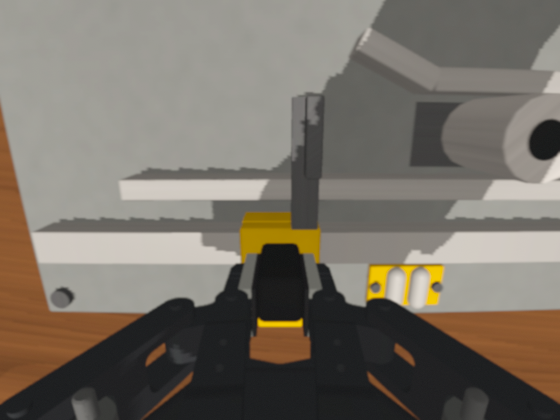

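>>> servo_tool:
  increments:
    - {"offset": [0.03,0.7,0.03],"yaw": 0}
    - {"offset": [0.03,1.5,0.06],"yaw": 0}
    - {"offset": [0.03,2.4,0.06],"yaw": 0}
    - {"offset": [0.03,3.3,0.06],"yaw": 0}
    - {"offset": [0.03,4.2,0.06],"yaw": 0}
    - {"offset": [0.03,5.0,0.06],"yaw": 0}
    - {"offset": [0.03,5.6,0.06],"yaw": 0}
    - {"offset": [0.03,5.8,0.06],"yaw": 0}

```text
clock: 23.1
tcp_pos: [0.6528, -0.061, 0.059]
orientation: [0.705, -0.042, 0.706, 0.042]
wrist_force: [-2.3, -1.3, 0.4]
finger_gap: 0.0193
```

```bash
python3 go.py 85 5 58 90; python3 -c "
from go import *
c=load('wrist20')
for u in ((397,288),(419,288)):print(w2d(plane(c,[u],.025)[0]))
c=snap('wrist','wrist21')"
```

```text
t 23.1 deck [ 86.6 -19. ] z 59.0 jaw(deck) 89.9 j6 -0.33 j [-0.22  0.56 -0.01  1.01 -0.  ] F [-2.3 -1.3  0.4] gap 19.3 xax [-0.001  0.    -1.   ]
-> (85.0, 5.0, 58.0) offset cm [ 0.1   2.4  -0.17] dist 2.41 yaw -0.1 alt 179.9

[117.10106246  -0.43358765]
[117.28505777  14.18152831]
```

View pics/wrist21.png

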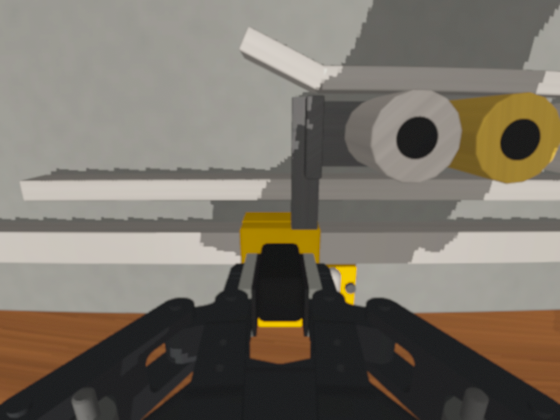

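>>> servo_tool:
  increments:
    - {"offset": [0,0.15,0],"yaw": 0}
    - {"offset": [0,0.3,0],"yaw": 0}
    - {"offset": [0,0.45,0],"yaw": 0}
    - {"offset": [0,0.6,0],"yaw": 0}
    - {"offset": [0,0.75,0],"yaw": 0}
    - {"offset": [0,0.9,0],"yaw": 0}
    - {"offset": [0,1.0,0],"yaw": 0}
    - {"offset": [0,1.1,0],"yaw": 0}

```text
clock: 23.95
tcp_pos: [0.6517, -0.052, 0.059]
orientation: [0.706, -0.042, 0.706, 0.041]
wrist_force: [-5.0, -6.1, 2.0]
finger_gap: 0.0192
```

```bash
python3 go.py 85 7 58 90
```

```text
t 23.95 deck [ 86.7 -10. ] z 59.0 jaw(deck) 89.8 j6 -0.32 j [-0.2   0.56 -0.01  1.   -0.  ] F [-5.  -6.1  2. ] gap 19.2 xax [-0.001 -0.002 -1.   ]
-> (85.0, 7.0, 58.0) offset cm [ 0.09  1.7  -0.17] dist 1.71 yaw -0.2 alt 179.8
```

>>> servo_tool:
  increments:
    - {"offset": [0,0.05,0],"yaw": 0}
    - {"offset": [0,0.1,0],"yaw": 0}
    - {"offset": [0,0.15,0],"yaw": 0}
    - {"offset": [0,0.2,0],"yaw": 0}
    - {"offset": [0,0.25,0],"yaw": 0}
    - {"offset": [0,0.3,0],"yaw": 0}
    - {"offset": [0,0.35,0],"yaw": 0}
    - {"offset": [0,0.4,0],"yaw": 0}

```text
clock: 24.75
tcp_pos: [0.6515, -0.0503, 0.059]
orientation: [0.706, -0.043, 0.706, 0.039]
wrist_force: [-4.0, -10.9, 2.4]
finger_gap: 0.0192
```

```bash
python3 go.py 85 7 58 90
```

```text
t 24.75 deck [86.7 -8.3] z 59.0 jaw(deck) 89.7 j6 -0.31 j [-0.2   0.56 -0.01  1.   -0.01] F [ -4.  -10.9   2.4] gap 19.2 xax [-0.    -0.005 -1.   ]
-> (85.0, 7.0, 58.0) offset cm [ 0.09  1.53 -0.17] dist 1.54 yaw -0.3 alt 179.7
```

>>> servo_tool:
  increments:
    - {"offset": [0,0.05,0],"yaw": 0}
    - {"offset": [0,0.1,0],"yaw": 0}
    - {"offset": [0,0.15,0],"yaw": 0}
    - {"offset": [0,0.2,0],"yaw": 0}
    - {"offset": [0,0.25,0],"yaw": 0}
    - {"offset": [0,0.3,0],"yaw": 0}
    - {"offset": [0,0.35,0],"yaw": 0}
    - {"offset": [0,0.4,0],"yaw": 0}

```text
clock: 25.55
tcp_pos: [0.6508, -0.0439, 0.059]
orientation: [0.706, -0.042, 0.706, 0.041]
wrist_force: [-4.9, -4.0, 2.5]
finger_gap: 0.0192
```

```bash
python3 go.py 85 7 58 90
```

```text
t 25.55 deck [86.7 -1.8] z 59.0 jaw(deck) 89.8 j6 -0.31 j [-0.19  0.55 -0.02  1.   -0.  ] F [-4.9 -4.   2.5] gap 19.2 xax [-0.001 -0.001 -1.   ]
-> (85.0, 7.0, 58.0) offset cm [ 0.1   0.88 -0.17] dist 0.91 yaw -0.2 alt 179.8
```

>>> servo_tool:
  increments:
    - {"offset": [0,0.05,0],"yaw": 0}
    - {"offset": [0,0.1,0],"yaw": 0}
    - {"offset": [0,0.15,0],"yaw": 0}
    - {"offset": [0,0.2,0],"yaw": 0}
    - {"offset": [0,0.25,0],"yaw": 0}
    - {"offset": [0,0.3,0],"yaw": 0}
    - {"offset": [0,0.3,0],"yaw": 0}
    - {"offset": [0,0.3,0],"yaw": 0}

```text
clock: 26.35
tcp_pos: [0.6503, -0.0399, 0.059]
orientation: [0.706, -0.042, 0.706, 0.042]
wrist_force: [-4.3, -1.4, 3.0]
finger_gap: 0.0191
```

```bash
python3 go.py 85 7 58 90; python3 -c "
from go import *
c=snap('wrist','wrist22');snap('top','top22');snap('side','side22')"
```

```text
t 26.35 deck [86.7  2.2] z 59.0 jaw(deck) 89.9 j6 -0.3 j [-0.18  0.55 -0.02  1.    0.  ] F [-4.3 -1.4  3. ] gap 19.1 xax [-0.001  0.    -1.   ]
-> (85.0, 7.0, 58.0) offset cm [ 0.1   0.47 -0.17] dist 0.51 yaw -0.1 alt 179.9
```

View pics/wrist22.png

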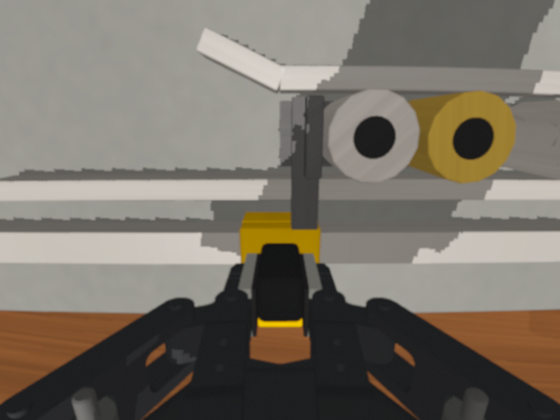

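View pics/side22.png

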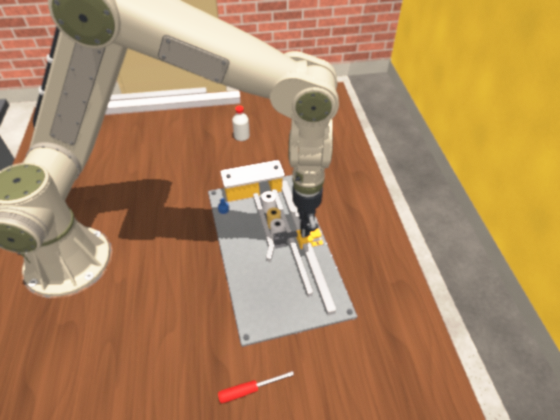

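>>> servo_tool:
  increments:
    - {"offset": [0,0.05,0],"yaw": 0}
    - {"offset": [0,0.1,0],"yaw": 0}
    - {"offset": [0,0.12,0],"yaw": 0}
    - {"offset": [0,0.14,0],"yaw": 0}
    - {"offset": [0,0.16,0],"yaw": 0}
    - {"offset": [0,0.18,0],"yaw": 0}
    - {"offset": [0,0.2,0],"yaw": 0}
    - {"offset": [0,0.22,0],"yaw": 0}

```text
clock: 27.3
tcp_pos: [0.65, -0.0374, 0.059]
orientation: [0.706, -0.042, 0.706, 0.042]
wrist_force: [-5.1, -0.1, 4.6]
finger_gap: 0.0193
```

```bash
python3 go.py 85 7 58 90
```

```text
t 27.3 deck [86.7  4.7] z 59.0 jaw(deck) 89.9 j6 -0.3 j [-0.18  0.55 -0.02  1.    0.  ] F [-5.1 -0.1  4.6] gap 19.3 xax [-0.001  0.001 -1.   ]
-> (85.0, 7.0, 58.0) offset cm [ 0.1   0.23 -0.17] dist 0.3 yaw -0.1 alt 179.9
```

View pics/top22.png

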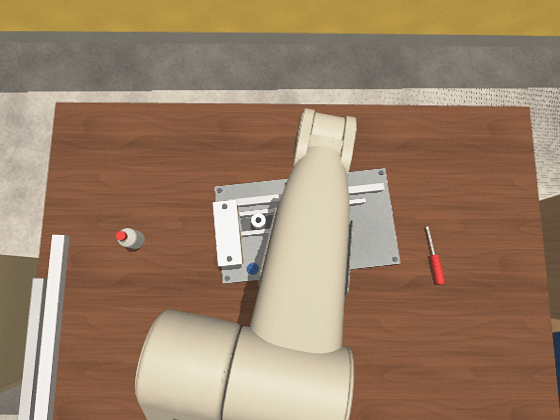

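>>> servo_tool:
  increments:
    - {"offset": [0,0.03,0],"yaw": 0}
    - {"offset": [0,0.06,0],"yaw": 0}
    - {"offset": [0,0.09,0],"yaw": 0}
    - {"offset": [0,0.12,0],"yaw": 0}
    - {"offset": [0,0.15,0],"yaw": 0}
    - {"offset": [0,0.15,0],"yaw": 0}
    - {"offset": [0,0.15,0],"yaw": 0}
    - {"offset": [0,0.15,0],"yaw": 0}

```text
clock: 28.1
tcp_pos: [0.6498, -0.0357, 0.059]
orientation: [0.706, -0.041, 0.706, 0.042]
wrist_force: [-5.1, 0.6, 3.8]
finger_gap: 0.019
```

```bash
python3 go.py 85 7 58 90; python3 -c "
from go import *
snap('wrist','wrist24');snap('side','side24')
for n in('side24',):
    c=load(n);im=c['p'][150:290,200:350,::-1];cv2.imwrite('pics/side24z.png',cv2.resize(im,None,fx=4,fy=4,interpolation=2))"
```

```text
t 28.1 deck [86.7  6.5] z 59.0 jaw(deck) 89.9 j6 -0.3 j [-0.18  0.55 -0.02  1.    0.  ] F [-5.1  0.6  3.8] gap 19.0 xax [-0.001  0.001 -1.   ]
-> (85.0, 7.0, 58.0) offset cm [ 0.1   0.05 -0.17] dist 0.2 yaw -0.1 alt 179.9
```

View pics/side24z.png

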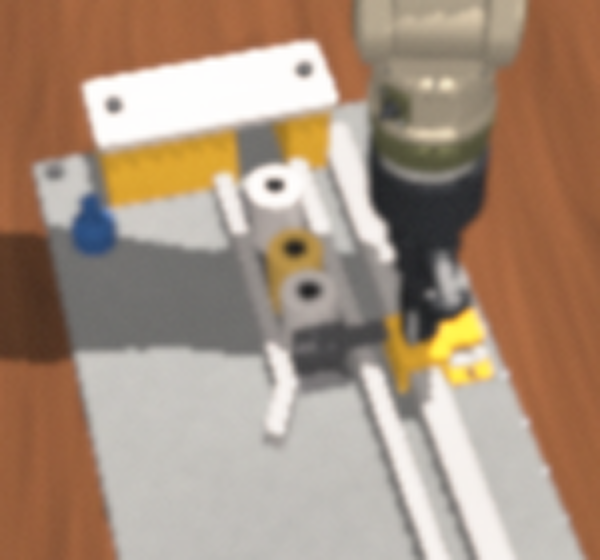

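>>> servo_tool:
  increments:
    - {"offset": [0,0.03,0],"yaw": 0}
    - {"offset": [0,0.06,0],"yaw": 0}
    - {"offset": [0,0.09,0],"yaw": 0}
    - {"offset": [0,0.1,0],"yaw": 0}
    - {"offset": [0,0.1,0],"yaw": 0}
    - {"offset": [0,0.1,0],"yaw": 0}
    - {"offset": [0,0.1,0],"yaw": 0}
    - {"offset": [0,0.1,0],"yaw": 0}

```text
clock: 29.0
tcp_pos: [0.6497, -0.0355, 0.059]
orientation: [0.706, -0.042, 0.706, 0.042]
wrist_force: [-4.8, -1.3, 2.9]
finger_gap: 0.0191
```

```bash
python3 go.py 85 7 58 90; sleep 0; python3 -c "
from go import *
for i in range(4):
    snap('wrist','w25');show()"
```

```text
t 29.0 deck [86.6  6.6] z 59.0 jaw(deck) 89.9 j6 -0.3 j [-0.18  0.55 -0.02  1.   -0.  ] F [-4.8 -1.3  2.9] gap 19.1 xax [-0.001 -0.    -1.   ]
-> (85.0, 7.0, 58.0) offset cm [ 0.1   0.04 -0.16] dist 0.2 yaw -0.1 alt 179.9

t 29.05 deck [86.7  6.6] z 59.0 jaw(deck) 89.9 j6 -0.3 j [-0.18  0.55 -0.02  1.   -0.  ] F [-5.6 -1.4  3.4] gap 19.1 xax [-0.001 -0.    -1.   ]
t 29.1 deck [86.7  6.6] z 59.0 jaw(deck) 89.9 j6 -0.3 j [-0.18  0.55 -0.02  1.   -0.  ] F [-4.5 -1.9  3.3] gap 19.3 xax [-0.001 -0.    -1.   ]
t 29.15 deck [86.6  6.6] z 59.0 jaw(deck) 89.9 j6 -0.3 j [-0.18  0.55 -0.02  1.   -0.  ] F [-4.9 -2.3  3.2] gap 19.1 xax [-0.001 -0.    -1.   ]
t 29.2 deck [86.7  6.6] z 59.0 jaw(deck) 89.9 j6 -0.3 j [-0.18  0.55 -0.02  1.   -0.  ] F [-4.9 -2.   4.1] gap 19.4 xax [-0.001 -0.    -1.   ]
```

View pics/w25.png

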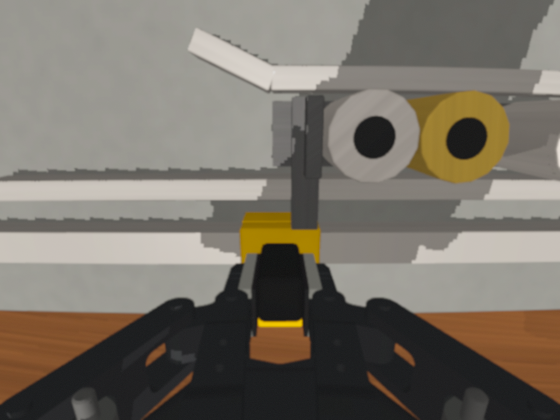

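```bash
python3 - <<'E'
from go import *
c=load('wrist18');c2=load('w25')
# tab centre (black top face near edge row 300) in both views at z 89
for c,n in((c,'18'),(c2,'25')):
    g=np.array([[u,v] for v in range(240,330) for u in range(230,330)]);p=depthpts(c,g);m=(abs(p[:,2]-.089)<.005)&(c['p'][g[:,1],g[:,0]].max(1)<50);d=np.array([w2d(q) for q in p[m]]);print(n,m.sum(),np.percentile(d,[1,50,99],axis=0).round(1).tolist())
E
```

```text
18 2046 [[74.3, -152.1], [82.5, -143.2], [94.1, -134.1]]
25 2353 [[74.5, -12.6], [81.9, 6.6], [94.0, 26.2]]
```

```bash
python3 -c "
from go import *
print(env.hand_in());show()"
```

```text
the job is handed in; nothing more can be done
None
the job is handed in; nothing more can be done
```

I pushed the brass slug and then the aluminium slug through the mouth into the lane, standing upright on the deck, using a narrow two-finger fork. I then gripped the feed slide's tab, slid it up behind the row into the detent notch, and handed the job in at about 29 s of the 72 s allowed. The gripper was still holding the tab.

**Slugs:** in the last pictures the lead, brass and aluminium slugs stand upright in single file, with the slide's pad right behind the aluminium one. I kept the arm clear of the blue gauge, oil bottle and screwdriver. They looked unmoved in the last top view, where the arm partly hides the gauge.

**Detent:** resistance peaked at about 11 N, fell past the first crest at roughly deck y -2, and then the ball drew the slide forward. It settled at about y 6.6. A further 1 mm of commanded travel moved it only about 0.1 mm, with a residual push of about 2 N.

**Notch position:** the wrist camera put the notch at about y 6.9. The top and side views had put it 1 to 2 mm lower, at 4.6 and 5.7, which is within the calibration error. With the slide over it, the ball in the notch could not be seen directly. No check failed.

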